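Dispense one umbrella token and push it to the pick-up mat

TASK

Press the red plunger of the token dispenser all the way down once and let it come back up, so that one orange token slides out onto the counter. Then push that token along the counter with the fingertips, without picking it up, until it lies wholly on the round green mat. No second token may come out, and the bottle, tape, box and jar around are to be left where they stand.

Things in the scene. Friction and masses are not known exactly. Their poses are not given: they have to be found in the camera images.
- dispenser: white token dispenser fixed on the counter, 152 mm long (local x -25 to +127), 54 mm wide (local y), 36 mm high without plunger. Origin on the counter, under the axis of the token stack; tokens come out along its -x axis through a low outlet, 11 mm high, in the front face at x = -25 mm; z up. Its bottom is open: three orange tokens stand stacked on the counter in it
- plunger (a joint): downward travel of the red plunger in m: 0 up, 0.026 fully down (at least 0.021 counts as full). A spring lifts it again: about 3 N at the top, 8 N at the bottom, more when pressed fast. A slide pushes the lowest token out 3.9 times as far as the plunger moves; on release it draws back and the next token drops into place
- plunger_top (a point): centre of the top face of the red plunger's round cap, 34 mm in diameter; at rest 79 mm above the counter, 80 mm behind the dispenser's origin (local +x). It moves down with the plunger
- token_1_center (a point): centre of the lowest token, the one to come out: flat orange disc with a yellow middle, 40 mm in diameter and 8 mm thick, 10 to 20 g, lying flat, its centre 4 mm above the counter. A full press slides it out flat to about 98 mm from the dispenser origin along -x (some mm more if pressed fast), with about 53 mm of free counter behind it
- token_2_center (a point): centre of the second lowest token, alike, 12 mm above the counter at the start; it must stay in the dispenser, where it drops to the counter after the press
- mat_green: round green mat, 96 mm in diameter, flush with the counter (no edge to climb), the goal; origin at its centre
- mat_black: round black mat of the same size, flush too, not the goal; origin at its centre. Tokens may slide over it
- spray: white bottle with a blue cap, 48 mm in diameter, 110 mm high, standing loose; origin at the centre of its underside. Leave alone
- tape: yellow ring of tape lying flat, 90 mm in diameter, 24 mm high, loose; origin at the centre of its underside. Leave alone
- bin: white storage box with a blue lid, 86 x 116 mm, 63 mm high, loose; origin at the centre of its underside. Leave alone
- pot: glass jar with a black cap, 56 mm in diameter, 60 mm high, loose; origin at the centre of its underside. Leave alone
- token_1: the same lowest token; origin at the centre of its underside
Mind the look-alikes: they are no part of the job. What is shaped like the dispenser but pink, turquoise or yellow is not meant.

How it is judged:
By the outcome, as a careful person would: the job done as asked, in the order asked, and still so for the second after the job is handed in, with the robot touching nothing.
It also fails if it takes over 64 s, if anything falls off the work surface, if the arm or the gripper's body presses on something with over 40 N, if the wrist force passes 120 N, or if a joint passes its speed limit or range.

ROBOT

A 6-joint arm with a two-finger parallel gripper is mounted at the origin on the work surface. World frame = base frame: x ahead of the robot, y to its left, z up, the work surface at z = 0. Lengths are in m, angles in degrees, forces in N, time in s.
With the tool pointing down it reaches from about 0.4 to 0.825 m from the base axis. Payload 7 kg.
Tool frame: the origin (TCP) lies midway between the tips of the shut fingers; the grasp point (between the pads) lies 19 mm behind it (ctrl.grip_point_offset is the distance from the TCP to the grasp point, in m); x points along the fingers, y is the direction in which the jaws open and shut, and the axes are right-handed (so a half turn about x gives the same grasp; the last joint's range is limited). The gripper opens to 88 mm and grips with 3 to 60 N. Pads are 19 mm wide; open, the fingers measure 130 mm over their backs; the gripper's body (78 mm by 193 mm) begins 47 mm behind the grasp point.
Start: joints at [85.033, 20.546, 0.682, 0, -70.136, -16.507], TCP at [0.247, 0.628, 0.227] pointing down, gripper open.
Joint ranges: [-176.03, 176.03], [-82.01, 121.73], [-58.28, 71.71], [-173.87, 95.51], [-174.79, -0.11], [-173.66, 173.66]. Speed limits (degrees/s): [136.94, 136.94, 172.46, 180, 180, 180].

INTERFACE

Orientations are given as [roll, pitch, yaw] about the fixed x, y, z axes, in that order (R = Rz(yaw) Ry(pitch) Rx(roll)).
In Python, from plant import ctrl gives the robot as it stands.
- The arm moves only by the tool drive_tool, never from a script. Its argument "plan" is a list of rows, each a list of 3 entries, a list of its own where there are three numbers: the shift along the tool's x, y, z in m, then the turn, a rotation vector about the tool's x, y, z in degrees, then the opening, from 0 (shut) to 1 (fully open). In form: [[[dx, dy, dz], [wx, wy, wz], grip], ...]. A call has 1 to 20 rows; each row is the pose to reach, as a shift and turn from the pose measured when the call began, along the tool's axes at that moment; what a row does not reach only later rows make up. A row lasts 1/12 s, in which the tool goes at most 41.7 mm and 7.16 degrees, less where a joint would pass 70% of its speed; a pose out of reach is approached as far as the arm can. A call with a gripper value outside its range is refused whole. The fingers move at their own pace and stop on an object; the grip force is fixed at half the most. Time passes only in rows, so rows that repeat a pose let the fingers close. It gives the time, the measured TCP pose, the force and the opening at its end, in the units of the state.
- ctrl.get_obs(): the state, without advancing time (a new reading comes with each control period).
- ctrl.snapshot(name): name is "side" or "top" or "wrist"; returns the picture (420x560x3 uint8, blue, green, red); there is no depth.
- ctrl.get_calibration(name): a dict with "fx", "fy", "cx", "cy" (pixels), "R" (3x3) and "t" (3): a world point X has camera coordinates R X + t. Camera axes: x right, y down, z forward; pixel columns grow to the right and rows downward; lengths in m; the calibration is good to about 2 mm. The wrist camera is an equidistant fisheye: a pixel r from the principal point sees the ray r / f radians off the axis. A picture is of the moment at which its call begins: read the wrist's pose just before it. get_calibration takes no time and is no camera call; for the wrist camera it gives the pose at the moment of the call.
- ctrl.close_job(): hands the job in, once; it reports no verdict.
Trained networks look in the newest picture that a camera, given by its name, has taken for a name from the list of things; names that differ only in an ending like _2 or _b are one class to them, and where a whole thing is asked for, a point or a joint stands for the part that bears it (a point fixed in the world has none). Each returns a list of dicts, best first, with "confidence" (0 to 1); they miss things now and then, are a little off and sometimes report something else, mostly with a low value. They report only what shows in the picture. A call takes as long as a camera call. They do not tell look-alikes from the thing itself.
- ctrl.cut_out(camera, name): "pixels" (420x560 bool, what is visible of it) and "pixel" ([column, row] in pixels, amid what is visible of it).
- ctrl.landmark_of(camera, name): "pixel" ([column, row] in pixels: a listed point, or the origin of a listed thing).
The state is a dict: "clock": time; "joint_pos": joint angles; "qvel": joint speeds; "tau": joint torques, N m; "tool_pos": TCP position; "orientation": TCP orientation; "force": force on the tool from outside, world axes, zero at the start; "moment": the same for the moment, N m; "opening": finger opening in m.
Only numpy, scipy, OpenCV 4.12 (cv2) and the standard library are available. Lean on these libraries where they do the work, as an engineer would, in place of code of your own. Each camera call takes 0.05 s, during which the arm holds its last target. There are 200 camera calls.

## Working session

There is one attempt and no reset: what is moved stays moved. The work goes in short steps, Python scripts to look and compute and a tool call to move; the robot and the scene stay as the last step left them, time stands still between calls to the robot, and variables do not carry over. Pictures are saved under pics/ and viewed, about 8 in all and at most 12, crops included, and the job is handed in when it is done.

Besides the shell and the picture viewer there is one more tool, called after "Emit:" as name([rows], argument=value, ...), one row to a line, values as JSON. drive_tool: Moves the arm, as the interface text tells. Its arguments: {"type":"object","properties":{"plan":{"type":"array","items":{"type":"array"}}},"required":["plan"]}

```bash
mkdir -p pics
cat > h.py <<'E'
import numpy as np, cv2
from plant import ctrl
def ray(cam,px):
    c=ctrl.get_calibration(cam); R=np.array(c["R"]);t=np.array(c["t"]).ravel()
    u=(px[0]-c["cx"])/c["fx"]; v=(px[1]-c["cy"])/c["fy"]
    if cam=="wrist":
        r=np.hypot(u,v); s=np.sinc(r/np.pi); d=np.array([u*s,v*s,np.cos(r)])
    else: d=np.array([u,v,1.])
    return -R.T@t, R.T@d
def at(cam,px,z):
    o,d=ray(cam,px); return o+d*(z-o[2])/d[2]
def proj(cam,X):
    c=ctrl.get_calibration(cam); p=np.array(c["R"])@np.array(X)+np.array(c["t"]).ravel()
    return np.array([c["fx"]*p[0]/p[2]+c["cx"],c["fy"]*p[1]/p[2]+c["cy"]])
E
python3 - <<'E'
from h import *
o=ctrl.get_obs(); print(o)
ims=[]
for c in("side","top"):
    im=ctrl.snapshot(c); cv2.imwrite(f"pics/{c}0.png",im)
    k=ctrl.get_calibration(c); print(c,ray(c,(280,210)))
    for n,z in (("dispenser",0),("plunger_top",.079),("mat_green",0),("mat_black",0),("spray",0),("tape",0),("bin",0),("pot",0)):
        for r in ctrl.landmark_of(c,n)[:4]:
            print(n,round(r["confidence"],2),np.round(r["pixel"]),at(c,r["pixel"],z).round(3))
E
```

```text
{'clock': 0.0, 'joint_pos': array([ 8.50311563e+01,  2.05919469e+01,  6.35420627e-01, -2.04170391e-02,
       -7.01342838e+01, -1.65070302e+01]), 'qvel': array([ 0.01645995, -0.00187659,  0.04224825,  0.0111152 ,  0.00246484,
       -0.03797906]), 'tau': array([-2.19939524e-03, -5.82714057e+01,  2.93045068e+01,  6.99713588e+00,
        6.66299660e-03, -1.72754790e-04]), 'tool_pos': array([0.24696868, 0.62769594, 0.22562847]), 'orientation': array([  94.57434569,   89.90718309, -106.90848145]), 'force': array([ 0.98251135, -1.25676938,  0.63075032]), 'moment': array([-0.02895399,  0.04355076,  0.01385477]), 'opening': 0.08756473400166585}
side (array([ 0.3961074 , -0.89058455,  0.67308907]), array([ 0.08749563,  0.82916027, -0.55228826]))
dispenser 0.74 [288. 203.] [0.53  0.153 0.   ]
dispenser 0.71 [181. 197.] [0.22  0.228 0.   ]
dispenser 0.66 [222. 240.] [0.341 0.001 0.   ]
plunger_top 0.87 [196. 294.] [ 0.297 -0.27   0.079]
plunger_top 0.61 [289. 164.] [0.544 0.247 0.079]
plunger_top 0.6 [183. 158.] [0.228 0.325 0.079]
plunger_top 0.59 [227. 197.] [0.36  0.081 0.079]
mat_green 0.8
[... 451 characters left out ...]
, array([ 0.13112069, -0.00197442, -0.99154969]))
dispenser 0.74 [217. 205.] [0.522 0.166 0.   ]
dispenser 0.68 [190. 317.] [0.209 0.228 0.   ]
dispenser 0.58 [273. 271.] [0.336 0.001 0.   ]
dispenser 0.57 [392. 300.] [ 0.26  -0.332  0.   ]
plunger_top 0.72 [154. 314.] [0.224 0.307 0.079]
plunger_top 0.69 [246. 261.] [0.362 0.073 0.079]
plunger_top 0.5 [374. 289.] [ 0.293 -0.265  0.079]
mat_green 0.89 [352. 233.] [ 0.447 -0.224  0.   ]
mat_black 0.69 [343. 162.] [ 0.653 -0.199  0.   ]
spray 0.75 [201. 128.] [0.751 0.219 0.   ]
tape 0.66 [263. 126.] [0.76  0.037 0.   ]
bin 0.86 [316. 124.] [ 0.767 -0.121  0.   ]
bin 0.67 [217. 205.] [0.522 0.164 0.   ]
pot 0.67 [191. 257.] [0.373 0.233 0.   ]
```

View pics/top0.png

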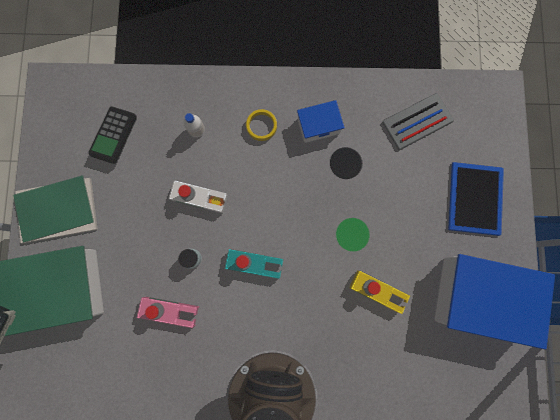

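View pics/side0.png

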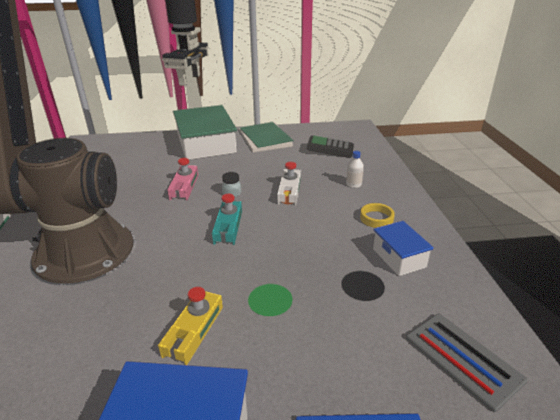

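Top view candidates: white dispenser (198,197), the only white one; look-alikes are turquoise (254,265), pink (167,313) and yellow (380,292). I choose the white one, with its plunger at (185,191) and outlet side at about (225,203). Next is a close crop plus an axis measurement.

```bash
cat >> h.py <<'E'
from scipy.spatial.transform import Rotation as Ro
def delta(pos,jaw,o=None):
    """shift (tool axes) and rotvec (tool axes, deg) to TCP pos, pointing down, jaw dir (either sign, nearest)"""
    o=o or ctrl.get_obs(); R=Ro.from_euler("xyz",o["orientation"],degrees=True).as_matrix()
    x=np.array([0,0,-1.]); y=np.array([jaw[0],jaw[1],0.]); y/=np.linalg.norm(y)
    if y@R[:,1]<0: y=-y
    T=np.c_[x,y,np.cross(x,y)]
    return (R.T@(np.array(pos)-o["tool_pos"])).round(4), np.degrees(Ro.from_matrix(R.T@T).as_rotvec()).round(2)
E
python3 - <<'E'
from h import *
t=ctrl.snapshot("top"); 
cv2.imwrite("pics/crop.png",cv2.resize(t[160:240,140:260],None,fx=5,fy=5,interpolation=cv2.INTER_CUBIC))
g=t.astype(int)
for cam in("top","side"):
    im=ctrl.snapshot(cam).astype(int); x0,x1,y0,y1=(160,240,170,225) if cam=="top" else (270,305,155,205)
    s=im[y0:y1,x0:x1]; m=(s[...,2]>110)&(s[...,1]<80)&(s[...,0]<80)&(s[...,2]>1.8*s[...,1])
    ys,xs=np.nonzero(m); p=(xs.mean()+x0,ys.mean()+y0); print(cam,p,m.sum(),at(cam,p,.077))
    for r in ctrl.cut_out(cam,"dispenser")[:4]:
        P=r["pixels"]; ys,xs=np.nonzero(P)
        if P[200,200] or cam=="side": print(r["confidence"],r["pixel"],cv2.minAreaRect(np.c_[xs,ys].astype(np.float32)))
        if P[200,200] and cam=="top":
            b=cv2.boxPoints(cv2.minAreaRect(np.c_[xs,ys].astype(np.float32)))
            for q in b: print(q,at("top",q,.036).round(3))
print(delta([.54,.215,.2],[.98,-.2]))
E
```

```text
top (np.float64(184.22608695652173), np.float64(190.54782608695652)) 115 [0.54914694 0.24299647 0.077     ]
0.72 [194.5, 198.4] ((198.0533447265625, 196.2812957763672), (56.58513641357422, 21.183881759643555), 13.706960678100586)
[168.05672 199.86748] [0.529 0.296 0.036]
[173.07637 179.28691] [0.588 0.285 0.036]
[228.04997 192.69511] [0.552 0.13  0.036]
[223.03032 213.27568] [0.494 0.142 0.036]
side (np.float64(290.2903225806452), np.float64(166.80645161290323)) 62 [0.54631289 0.22936516 0.077     ]
0.87 [184.9, 180.9] ((182.75863647460938, 180.1034393310547), (23.026226043701172, 43.45271301269531), 21.801406860351562)
0.73 [223.3, 216.3] ((227.64007568359375, 218.6096954345703), (23.560001373291016, 50.41840362548828), 13.626995086669922)
0.67 [194.1, 325.6] ((190.00003051757812, 325.5), (36.83403778076172, 81.69622802734375), 29.62374496459961)
0.62 [291.4, 185.2] ((288.745361328125, 182.1189422607422), (19.961347579956055, 42.20768737792969), 7.431407928466797)
(array([ 0.0265,  0.2772, -0.4238]), array([80.06,  0.  ,  0.  ]))
```

View pics/crop.png

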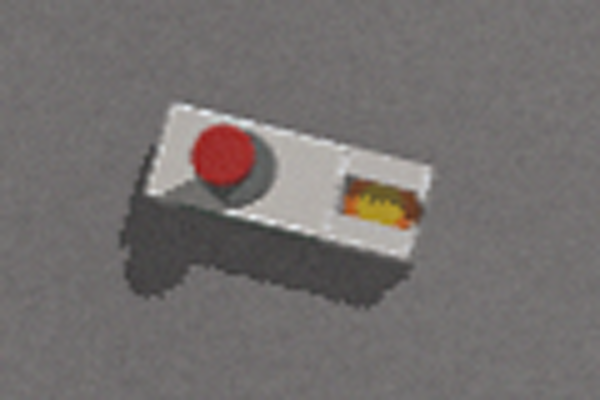

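The crop shows the white body with the red cap at about (184.6,191) in the full image and orange/yellow tokens in the window at about (216,200). This is the right dispenser. Estimates: axis about (.224,.975), plunger about (.547,.240), origin about (.528,.161). Moving above the plunger.

```bash
python3 -c "
from h import *
print(delta([.547,.240,.13],[.975,-.224]))"
```

```text
(array([ 0.0965,  0.2514, -0.4212]), array([81.46,  0.  ,  0.  ]))
```

Emit:
drive_tool([
  [[0.0965,0.2514,-0.4212],[81.5,0,0],0],
  [[0.0965,0.2514,-0.4212],[81.5,0,0],0],
  [[0.0965,0.2514,-0.4212],[81.5,0,0],0],
  [[0.0965,0.2514,-0.4212],[81.5,0,0],0],
  [[0.0965,0.2514,-0.4212],[81.5,0,0],0],
  [[0.0965,0.2514,-0.4212],[81.5,0,0],0],
  [[0.0965,0.2514,-0.4212],[81.5,0,0],0],
  [[0.0965,0.2514,-0.4212],[81.5,0,0],0],
  [[0.0965,0.2514,-0.4212],[81.5,0,0],0],
  [[0.0965,0.2514,-0.4212],[81.5,0,0],0],
  [[0.0965,0.2514,-0.4212],[81.5,0,0],0],
  [[0.0965,0.2514,-0.4212],[81.5,0,0],0],
  [[0.0965,0.2514,-0.4212],[81.5,0,0],0],
  [[0.0965,0.2514,-0.4212],[81.5,0,0],0],
  [[0.0965,0.2514,-0.4212],[81.5,0,0],0],
  [[0.0965,0.2514,-0.4212],[81.5,0,0],0],
])

```text
clock: 2.48
tool_pos: [0.5469, 0.2408, 0.1305]
orientation: [-36.3, 90.0, 40.8]
force: [-0.9, 0.5, 0.2]
opening: 0.0004
```

Run:
```python
from h import *
o=ctrl.get_obs(); print(o["clock"],o["tool_pos"],o["orientation"],o["opening"],o["force"])
im=ctrl.snapshot("wrist"); s=ctrl.snapshot("side")
for n,z in (("plunger_top",.079),("dispenser",0)):
    for r in ctrl.landmark_of("wrist",n)[:3]: print(n,r["confidence"],r["pixel"],at("wrist",r["pixel"],z).round(4))
c=cv2.resize(s[100:240,220:400],(540,420)); 
cv2.imwrite("pics/w1.png",cv2.resize(np.hstack([im,cv2.resize(s[100:240,220:400],(540,420))]),(800,306)))
print(delta([.547,.240,.07],[.975,-.224]))
```

```text
2.4833 [0.54686325 0.24083575 0.13045618] [-36.29895692  89.95850745  40.80176723] 0.00040180073238506395 [-0.89975681  0.52005715  0.16123738]
plunger_top 0.66 [277.4, 234.9] [0.5516 0.2441 0.079 ]
dispenser 0.81 [279.9, 115.5] [0.5326 0.1665 0.    ]
dispenser 0.58 [559.0, 132.2] [0.2141 0.2309 0.    ]
(array([ 0.0604, -0.0006, -0.001 ]), array([0.08, 0.03, 0.02]))
```

View pics/w1.png

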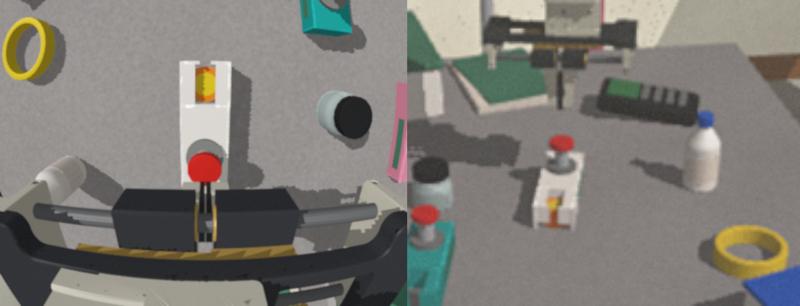

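Wrist view: the fingers line up with the red cap, and the outlet points up in the image, away from the gripper. The wrist and top estimates agree to about 4 mm. Pressing.

Emit:
drive_tool([
  [[0.03,-0.0017,0.0015],[0,0,0],0],
  [[0.048,-0.0017,0.0015],[0,0,0],0],
  [[0.051,-0.0017,0.0015],[0,0,0],0],
  [[0.053,-0.0017,0.0015],[0,0,0],0],
  [[0.055,-0.0017,0.0015],[0,0,0],0],
  [[0.057,-0.0017,0.0015],[0,0,0],0],
  [[0.059,-0.0017,0.0015],[0,0,0],0],
  [[0.061,-0.0017,0.0015],[0,0,0],0],
  [[0.063,-0.0017,0.0015],[0,0,0],0],
  [[0.065,-0.0017,0.0015],[0,0,0],0],
  [[0.067,-0.0017,0.0015],[0,0,0],0],
  [[0.069,-0.0017,0.0015],[0,0,0],0],
  [[0.071,-0.0017,0.0015],[0,0,0],0],
  [[0.073,-0.0017,0.0015],[0,0,0],0],
  [[0.075,-0.0017,0.0015],[0,0,0],0],
  [[0.077,-0.0017,0.0015],[0,0,0],0],
  [[0.077,-0.0017,0.0015],[0,0,0],0],
  [[0.077,-0.0017,0.0015],[0,0,0],0],
])

```text
clock: 4.18
tool_pos: [0.5487, 0.2426, 0.0552]
orientation: [-35.1, 89.9, 42.1]
force: [-4.9, -1.1, 7.5]
opening: 0.0007
```

Run:
```python
from h import *
o=ctrl.get_obs(); print(o["clock"],o["tool_pos"],o["force"])
s=ctrl.snapshot("side");im=ctrl.snapshot("wrist")
for c,n in (("side","token_1"),("wrist","token_1")):
    for r in ctrl.landmark_of(c,n)[:3]: print(c,n,r["confidence"],r["pixel"],at(c,r["pixel"],0).round(4))
cv2.imwrite("pics/w2.png",cv2.resize(np.hstack([im,cv2.resize(s[100:240,220:400],(540,420))]),(800,306)))
```

```text
4.1833 [0.54865367 0.24260861 0.0552283 ] [-4.88629687 -1.14079028  7.45635209]
side token_1 0.5 [284.6, 216.6] [0.5116 0.0856 0.    ]
```

View pics/w2.png

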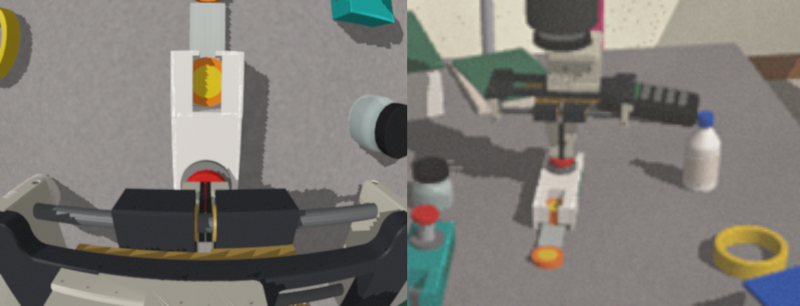

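Plunger is down about 24 mm, the token is out on its slide, and the second token is still inside (wrist ~(207,80)). I'll press 1.5 mm more, then release and rise straight up.

Emit:
drive_tool([
  [[0.002,0,0],[0,0,0],0],
  [[0.003,0,0],[0,0,0],0],
  [[0.003,0,0],[0,0,0],0],
  [[-0.003,0,0],[0,0,0],0],
  [[-0.009,0,0],[0,0,0],0],
  [[-0.015,0,0],[0,0,0],0],
  [[-0.021,0,0],[0,0,0],0],
  [[-0.027,0,0],[0,0,0],0],
  [[-0.05,0,0],[0,0,0],0.2],
  [[-0.08,0,0],[0,0,0],0.28],
  [[-0.1,0,0],[0,0,0],0.28],
  [[-0.1,0,0],[0,0,0],0.28],
  [[-0.1,0,0],[0,0,0],0.28],
])

```text
clock: 5.47
tool_pos: [0.5492, 0.2431, 0.157]
orientation: [-34.6, 89.7, 42.6]
force: [-0.2, 0.4, -0.9]
opening: 0.0237
```

```bash
cat > tok.py <<'E'
from h import *
def token(cams=("top","side","wrist")):
    for c in cams:
        im=ctrl.snapshot(c)
        for r in ctrl.cut_out(c,"token_1")[:3]:
            ys,xs=np.nonzero(r["pixels"]); 
            if len(xs)<5: continue
            q=[at(c,p,.008) for p in np.c_[xs,ys]]; q=np.array(q)[:,:2]
            print(c,"cut",round(r["confidence"],2),np.round(r["pixel"]),"mean",q.mean(0).round(4),"ext",np.ptp(q,0).round(3))
        for r in ctrl.landmark_of(c,"token_1")[:3]: print(c,"lm",round(r["confidence"],2),np.round(r["pixel"]),at(c,r["pixel"],0).round(4))
E
python3 - <<'E'
from tok import *
o=ctrl.get_obs(); print(o["clock"],o["tool_pos"],o["orientation"],o["opening"],o["force"])
token()
im=ctrl.snapshot("wrist");s=ctrl.snapshot("side")
cv2.imwrite("pics/w3.png",cv2.resize(np.hstack([im,cv2.resize(s[100:240,220:400],(540,420))]),(800,306)))
E
```

```text
5.4667 [0.54920453 0.24313109 0.15704676] [-34.5949057   89.70065173  42.57158729] 0.023735433046478394 [-0.15164641  0.36566954 -0.93838642]
top cut 0.65 [246. 209.] mean [0.5084 0.0704] ext [0.037 0.037]
top lm 0.52 [246. 211.] [0.5064 0.0822 0.    ]
side cut 0.71 [280. 218.] mean [0.5049 0.0676] ext [0.041 0.053]
side lm 0.6 [283. 223.] [0.5039 0.0558 0.    ]
wrist cut 0.88 [283.  13.] mean [0.5099 0.0746] ext [0.04  0.038]
wrist lm 0.94 [286.  10.] [0.5062 0.0677 0.    ]
```

View pics/w3.png

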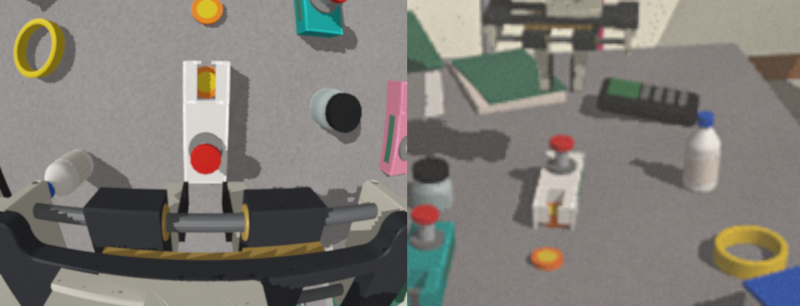

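The token lies at about (0.508,0.071), as expected, with the plunger up and the next token inside. The mat direction nearly matches the outlet axis, so I'll push with the slightly open fingers cradling the disc from behind.

```bash
python3 -c "
from h import *
print(delta([.517,.113,.12],[.978,-.206]));print(delta([.517,.113,.004],[.978,-.206]))"
```

```text
(array([ 0.0349,  0.0019, -0.1332]), array([-0.94,  0.06,  0.04]))
(array([ 0.1509,  0.002 , -0.1334]), array([-0.94,  0.06,  0.04]))
```

Emit:
drive_tool([
  [[0.0,0.002,-0.035],[-0.9,0,0],0.28],
  [[0.0,0.002,-0.07],[-0.9,0,0],0.28],
  [[0.01,0.002,-0.11],[-0.9,0,0],0.28],
  [[0.03,0.002,-0.133],[-0.9,0,0],0.28],
  [[0.05,0.002,-0.133],[-0.9,0,0],0.28],
  [[0.07,0.002,-0.133],[-0.9,0,0],0.28],
  [[0.09,0.002,-0.133],[-0.9,0,0],0.28],
  [[0.1,0.002,-0.133],[-0.9,0,0],0.28],
  [[0.1,0.002,-0.133],[-0.9,0,0],0.28],
])

```text
clock: 6.77
tool_pos: [0.5157, 0.1125, 0.0528]
orientation: [125.8, 89.8, -156.1]
force: [0.8, -0.5, 0.1]
opening: 0.0243
```

Run:
```python
from tok import *
o=ctrl.get_obs(); print(o["clock"],o["tool_pos"],o["orientation"],o["opening"],o["force"])
token(("top","wrist"))
im=ctrl.snapshot("wrist");s=ctrl.snapshot("side")
for r in ctrl.landmark_of("wrist","mat_green")[:2]: print(r["confidence"],at("wrist",r["pixel"],0))
cv2.imwrite("pics/w4.png",cv2.resize(np.hstack([im,cv2.resize(s[130:270,220:400],(540,420))]),(800,306)))
print(delta([.517,.113,.004],[.978,-.206]))
```

```text
6.7667 [0.5157049  0.11248464 0.05276458] [ 125.80654193   89.83256893 -156.14985365] 0.024297816094278314 [ 0.75126377 -0.51758342  0.07578499]
top cut 0.59 [246. 210.] mean [0.508  0.0692] ext [0.037 0.037]
top lm 0.65 [245. 211.] [0.506  0.0842 0.    ]
wrist cut 0.57 [283. 167.] mean [0.5088 0.0714] ext [0.04 0.04]
wrist lm 0.46 [281. 292.] [0.5307 0.1665 0.    ]
(array([ 0.0515,  0.0003, -0.0007]), array([-0.03,  0.11,  0.1 ]))
```

View pics/w4.png

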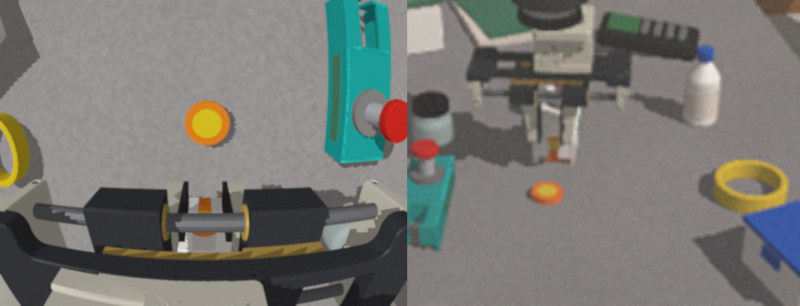

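Wrist view: the token at (207,123) is centred on the finger gap at column ~207. Both fingers are in the free gap, so I descend.

Emit:
drive_tool([
  [[0.02,0,0],[0,0,0],0.28],
  [[0.036,0,0],[0,0,0],0.28],
  [[0.044,0,0],[0,0,0],0.28],
  [[0.0485,0,0],[0,0,0],0.28],
  [[0.0485,0,0],[0,0,0],0.28],
  [[0.0485,0,0],[0,0,0],0.28],
])

```text
clock: 7.72
tool_pos: [0.5177, 0.1137, 0.0074]
orientation: [-44.6, 89.9, 33.5]
force: [0.5, -0.0, -0.1]
opening: 0.0244
```

Run:
```python
from tok import *
token(("wrist",))
print(delta([.451,-.199,.004],[.978,-.206]))
```

```text
Traceback (most recent call last):
  File "tok.py", line 8, in token
    q=[at(c,p,.008) for p in np.c_[xs,ys]]; q=np.array(q)[:,:2]
       ~~^^^^^^^^^^
  File "h.py", line 11, in at
    o,d=ray(cam,px); return o+d*(z-o[2])/d[2]
        ~~~^^^^^^^^
  File "h.py", line 4, in ray
    c=ctrl.get_calibration(cam); R=np.array(c["R"]);t=np.array(c["t"]).ravel()
ValueError: time passes only in moves, steps and waits
```

```bash
sed -i 's/q=\[at(c,p,.008) for p in np.c_\[xs,ys\]\]; q=np.array(q)\[:,:2\]/p=cv2.moments(r["pixels"].astype(np.uint8),True); q=at(c,(p["m10"]\/p["m00"],p["m01"]\/p["m00"]),.008)/; s/"mean",q.mean(0).round(4),"ext",np.ptp(q,0).round(3)/q.round(4)/' tok.py
python3 - <<'E'
from tok import *
o=ctrl.get_obs(); print(o["clock"],o["tool_pos"],o["force"])
token(("wrist",))
print(delta([.451,-.199,.004],[.978,-.206],o), delta([.451,-.199,.004],[.978,-.206]))
E
```

```text
7.8167 [0.51801951 0.11393169 0.00779396] [-0.04223859  0.95617402 -0.60917701]
wrist cut 0.82 [284. 184.] [0.5082 0.0706 0.008 ]
wrist lm 0.59 [285. 183.] [0.5085 0.0713 0.    ]
(array([ 0.0029,  0.001 , -0.32  ]), array([-0.02,  0.15,  0.15])) (array([ 0.0028,  0.0008, -0.3199]), array([-0.03,  0.16,  0.14]))
```

Emit:
drive_tool([
  [[0.002,0,0],[0,0,0],0.28],
  [[0.004,0,0],[0,0,0],0.28],
  [[0.004,0,0],[0,0,0],0.28],
])

```text
clock: 8.22
tool_pos: [0.5177, 0.1138, 0.0034]
orientation: [-41.8, 89.8, 36.3]
force: [-0.1, 0.1, 0.1]
opening: 0.0247
```

Run:
```python
from tok import *
o=ctrl.get_obs(); print(o["clock"],o["tool_pos"],o["force"])
for z in(.004,):print(delta([.488,-.024,z],[.978,-.206],o),delta([.451,-.199,z],[.978,-.206],o))
```

```text
8.2167 [0.51770318 0.11378443 0.00341723] [-0.11262298  0.12889833  0.05952865]
(array([-0.0009,  0.0006, -0.1409]), array([-0.03,  0.15,  0.13])) (array([-0.0014,  0.0006, -0.3198]), array([-0.03,  0.15,  0.13]))
```

Emit:
drive_tool([
  [[0,0,-0.006],[0,0,0],0.28],
  [[0,0,-0.012],[0,0,0],0.28],
  [[0,0,-0.018],[0,0,0],0.28],
  [[0,0,-0.024],[0,0,0],0.28],
  [[0,0,-0.032],[0,0,0],0.28],
  [[-0.0003,0,-0.042],[0,0,0],0.28],
  [[-0.0003,0,-0.052],[0,0,0],0.28],
  [[-0.0004,0,-0.062],[0,0,0],0.28],
  [[-0.0005,0,-0.072],[0,0,0],0.28],
  [[-0.0005,0,-0.082],[0,0,0],0.28],
  [[-0.0006,0,-0.092],[0,0,0],0.28],
  [[-0.0006,0,-0.102],[0,0,0],0.28],
  [[-0.0007,0,-0.112],[0,0,0],0.28],
  [[-0.0008,0,-0.122],[0,0,0],0.28],
  [[-0.0008,0,-0.13],[0,0,0],0.28],
  [[-0.0009,0,-0.136],[0,0,0],0.28],
  [[-0.0009,0,-0.14],[0,0,0],0.28],
  [[-0.0009,0,-0.14],[0,0,0],0.28],
])

```text
clock: 9.72
tool_pos: [0.4885, -0.0239, 0.0039]
orientation: [-40.2, 89.8, 37.8]
force: [-0.3, 0.3, 0.2]
opening: 0.0245
```

Run:
```python
from tok import *
o=ctrl.get_obs(); print(o["clock"],o["tool_pos"],o["force"])
token()
print(delta([.451,-.199,.004],[.978,-.206],o))
im=ctrl.snapshot("wrist");s=ctrl.snapshot("side")
for r in ctrl.landmark_of("wrist","mat_green")[:2]: print(r["confidence"],at("wrist",r["pixel"],0))
cv2.imwrite("pics/w5.png",cv2.resize(np.hstack([im,cv2.resize(s[150:325,200:425],(540,420))]),(800,306)))
```

```text
9.7167 [ 0.48852446 -0.02388675  0.00393933] [-0.33084905  0.27170986  0.18246125]
side cut 0.7 [277. 244.] [ 0.4821 -0.0514  0.008 ]
side lm 0.69 [282. 248.] [ 0.4874 -0.0502  0.    ]
side lm 0.6 [353. 183.] [0.7446 0.241  0.    ]
wrist cut 0.87 [282. 214.] [ 0.4837 -0.0512  0.008 ]
wrist lm 0.78 [280. 212.] [ 0.4851 -0.0518  0.    ]
(array([-0.0005,  0.0004, -0.1791]), array([-0.07,  0.14,  0.12]))
```

View pics/w5.png

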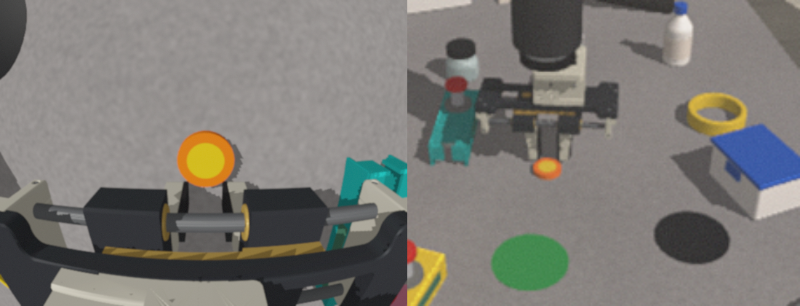

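The token at (0.483,-0.051) is cradled between the fingertips and the way to the green mat is clear. I continue the remaining ~177 mm.

Emit:
drive_tool([
  [[0,0,-0.006],[0,0,0],0.28],
  [[0,0,-0.014],[0,0,0],0.28],
  [[0,0,-0.024],[0,0,0],0.28],
  [[0,0,-0.035],[0,0,0],0.28],
  [[0,0,-0.046],[0,0,0],0.28],
  [[0,0,-0.057],[0,0,0],0.28],
  [[-0.0002,0,-0.068],[0,0,0],0.28],
  [[-0.0002,0,-0.079],[0,0,0],0.28],
  [[-0.0002,0,-0.09],[0,0,0],0.28],
  [[-0.0003,0,-0.101],[0,0,0],0.28],
  [[-0.0003,0,-0.112],[0,0,0],0.28],
  [[-0.0003,0,-0.123],[0,0,0],0.28],
  [[-0.0004,0,-0.134],[0,0,0],0.28],
  [[-0.0004,0,-0.145],[0,0,0],0.28],
  [[-0.0005,0,-0.156],[0,0,0],0.28],
  [[-0.0005,0,-0.165],[0,0,0],0.28],
  [[-0.0005,0,-0.171],[0,0,0],0.28],
  [[-0.0005,0,-0.175],[0,0,0],0.28],
  [[-0.0005,0,-0.177],[0,0,0],0.28],
  [[-0.0005,0,-0.177],[0,0,0],0.28],
])

```text
clock: 11.98
tool_pos: [0.4522, -0.1965, 0.004]
orientation: [-41.4, 89.8, 36.7]
force: [0.3, 0.1, -0.5]
opening: 0.0245
```

Run:
```python
from tok import *
o=ctrl.get_obs(); print(o["clock"],o["tool_pos"],o["force"])
token()
im=ctrl.snapshot("wrist");s=ctrl.snapshot("side")
for r in ctrl.landmark_of("wrist","mat_green")[:2]: print(r["confidence"],at("wrist",r["pixel"],0))
cv2.imwrite("pics/w6.png",cv2.resize(np.hstack([im,cv2.resize(s[220:340,200:354],(540,420))]),(800,306)))
```

```text
11.9833 [ 0.45219034 -0.1965403   0.00397049] [ 0.25030606  0.09149587 -0.45339926]
side cut 0.62 [272. 296.] [ 0.4459 -0.2223  0.008 ]
side lm 0.7 [269. 298.] [ 0.4401 -0.2177  0.    ]
wrist cut 0.66 [282. 217.] [ 0.4474 -0.2236  0.008 ]
wrist lm 0.8 [281. 213.] [ 0.4478 -0.2241  0.    ]
wrist lm 0.59 [284. 215.] [ 0.4467 -0.2227  0.    ]
```

View pics/w6.png

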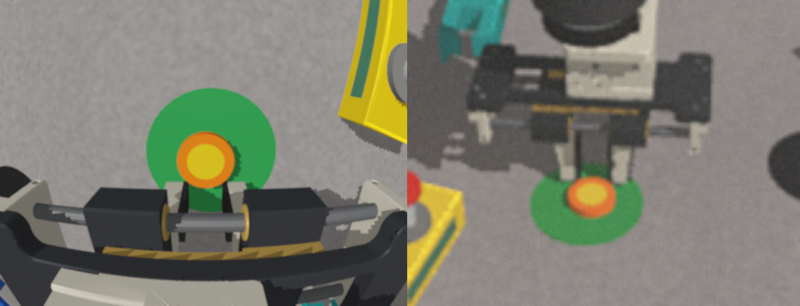

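The token lies near the mat centre with green all round it. I back off along the counter first, then lift.

Emit:
drive_tool([
  [[0,0,0.01],[0,0,0],0.28],
  [[0,0,0.03],[0,0,0],0.28],
  [[-0.01,0,0.045],[0,0,0],0.28],
  [[-0.04,0,0.05],[0,0,0],0.28],
  [[-0.08,0,0.05],[0,0,0],0.28],
  [[-0.12,0,0.05],[0,0,0],0.28],
  [[-0.15,0,0.05],[0,0,0],0.28],
  [[-0.15,0,0.05],[0,0,0],0.28],
  [[-0.15,0,0.05],[0,0,0],0.28],
  [[-0.15,0,0.05],[0,0,0],0.28],
])

```text
clock: 13.42
tool_pos: [0.4618, -0.1471, 0.154]
orientation: [-38.2, 89.8, 39.9]
force: [0.6, 0.9, 0.3]
opening: 0.0246
```

Run:
```python
from tok import *
token(("side","wrist"))
t=ctrl.snapshot("top");s=ctrl.snapshot("side")
for n in ("spray","tape","bin","pot"): 
    for r in ctrl.landmark_of("side",n)[:1]: print(n,r["confidence"],np.round(r["pixel"]),at("side",r["pixel"],0).round(3))
cv2.imwrite("pics/w7.png",cv2.resize(np.hstack([s,cv2.resize(s[150:320,220:447],(560,420))]),(800,300)))
```

```text
side cut 0.6 [273. 294.] [ 0.446  -0.2226  0.008 ]
side lm 0.55 [274. 297.] [ 0.4511 -0.2161  0.    ]
wrist cut 0.96 [281. 113.] [ 0.4481 -0.2221  0.008 ]
wrist lm 0.84 [281. 113.] [ 0.4475 -0.2239  0.    ]
spray 0.73 [356. 185.] [0.752 0.229 0.   ]
tape 0.98 [376. 220.] [0.755 0.037 0.   ]
bin 0.83 [397. 260.] [ 0.756 -0.129  0.   ]
pot 0.63 [231. 193.] [0.368 0.232 0.   ]
```

View pics/w7.png

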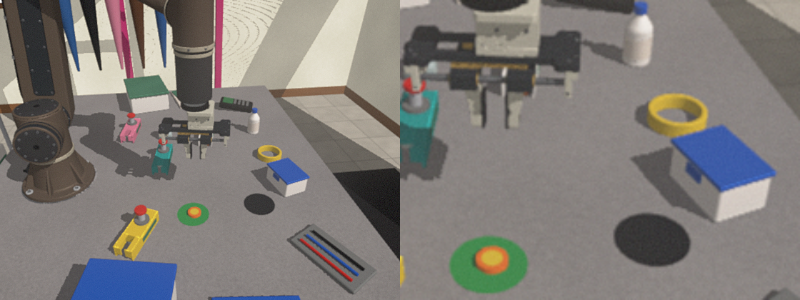

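The token is wholly on the green mat, the gripper is clear, and the neighbouring things have not moved. Handing in.

```bash
python3 -c "
from h import *
print(ctrl.close_job())"
```

```text
the job is handed in; nothing more can be done
None
```

The job is done and handed in at about 14 s, well under the 64 s limit. I pressed the white dispenser's plunger once and let it come back up. I then pushed the token with the slightly open fingertips to the green mat, backed off and lifted clear.

- **Press:** it was measured about 24 mm down with 7.5 N on the wrist, then I drove it slightly further before releasing. The 21 mm needed was passed; the deepest point was not measured. After release the plunger was up and the next token was still inside the dispenser. The arm hid the dispenser in the last picture, so that was not checked again.
- **Token:** its final position is about (0.447, -0.222), against a mat centre of about (0.446, -0.224). That is within a few mm of centre, with green visible all round it. One network landmark put the token about 9 mm from the centre, still well inside the mat's 28 mm margin.
- **Surroundings:** bottle, tape and box were found within about 5 mm of their first positions. The jar was 10 mm off the first side-view estimate but within 6 mm of the first top-view one, which I take as network scatter. The arm stayed well clear of it and no contact force showed.

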